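Load a ribbon roll into the ribbon printer

TASK

Load the gold ribbon roll into the ribbon printer: press the orange thumb latch at its front so that the sprung cover pops fully open, lay the roll flat in the round pocket under the cover and let go of it, then swing the cover down and press it until it snaps shut and stays shut. Leave the red roll, the gift tags, the biscuit pack and the tape measure where they lie.

Things in the scene. Friction and masses are not known exactly. Their poses are not given: they have to be found in the camera images.
- printer: Light grey desktop ribbon printer with a slate-blue cover, fixed, 190 x 130 mm, 66 mm high when shut; it draws in the ribbon's end by itself. Origin on the table below the pocket's centre; x points from its front (latch) to its back (hinge), z up. Low front ledge (24 mm high) from x = -110 to -56 mm; behind it a dark deck 44 mm high with the pocket. The small grey key and green lamp play no part.
- thumb_pad (a point): Centre of the top of the orange ribbed thumb latch, 43 mm above the table and 90 mm in front of the printer's origin (pad 30 mm front to back, 36 mm wide). Press down: it tips about a pivot 24 mm behind; 3 to 5 N and about 6 mm of travel free the cover, 7.5 mm is the stop; it springs back. Its orange hook rises to 64 mm above the table, 15 mm behind this point.
- latch (a joint): Angle of the thumb latch, rad: 0 at rest, about 0.23 frees the cover, 0.30 at its stop.
- cover (a joint): Angle of the cover, rad: 0 to 0.01 shut and latched, 1.75 fully open, leaning 10 degrees backwards past upright. A soft spring and damper swing it open in about a second once it is free and keep it open; only the latch holds it shut.
- cover_hinge (a point): Point on the cover's hinge line, at mid width, 68 mm behind the printer's origin, 49 mm above the table. The hinge line runs along the printer's y axis.
- cover_edge (a point): Point on the flat outer face of the cover at mid width, 10 mm from its free (front) edge; shut, it is 118 mm in front of and 17 mm above the hinge line. It turns with the cover: x points to the hinge, z out of the outer face. The cover is a shell 24 mm deep, 130 mm wide. Open, it reaches 182 mm above the table. 0.5 N on this face starts it closing; about 6 N down here snaps it past the hook.
- pocket (a point): Centre of the floor of the round pocket, 36 mm above the table, directly above the printer's origin. Pocket 60 mm across, 8 mm deep, open above when the cover is open; the deck round it is flat for 25 mm or more.
- gold_centre (a point): Centre, half-way up, of the gold ribbon roll: a disc 54 mm across and 14 mm high, about 30 g, lying flat on the table. In the pocket its top stands 6 mm above the deck.
- red_centre (a point): Centre, half-way up, of the red ribbon roll: 60 mm across, 16 mm high, lying flat. Not wanted, too big for the pocket.
- tags: Banded stack of white and red gift tags, 88 x 57 x 17 mm, lying behind the printer.
- biscuit: Wrapped brown biscuit, 94 x 72 x 11 mm, lying behind the printer on its left.
- measure: Yellow tape measure, 32 x 69 x 58 mm, standing at the left front.
Not all that is in view belongs to the job. Leave any green or grey look-alike of the part that bears gold_centre alone.

How it is judged:
By the outcome, as a careful person would: the job done as asked, in the order asked, and still so for the second after the job is handed in, with the robot touching nothing.
It also fails if it takes over 64 s, if anything falls off the work surface, if the arm or the gripper's body presses on something with over 40 N, if the wrist force passes 120 N, or if a joint passes its speed limit or range.

ROBOT

A 6-joint arm with a two-finger parallel gripper is mounted at the origin on a cart in front of the work surface, level with it; the furniture and walls round the work are solid. World frame = base frame: x ahead of the robot, y to its left, z up, the work surface at z = 0. Lengths are in m, angles in degrees, forces in N, time in s.
With the tool pointing down it reaches from about 0.3 to 0.75 m from the base axis. Payload 8.5 kg.
Tool frame: the origin (TCP) lies at the very end of the fingers, on their centre line; the grasp point (between the pads) lies 19 mm behind it (env.grip_depth is the z of the grasp point in the tool frame, in m); z points along the fingers, y is the direction in which the jaws open and shut (so a half turn about z gives the same grasp; the last joint's range is limited). The gripper opens to 85 mm and grips with 20 to 120 N. Pads are 22 mm wide; open, the fingers measure 114 mm over their backs; the gripper's body (76 mm by 85 mm) begins 54 mm behind the grasp point. The pads swing forward as they close: fully open they stand 13 mm farther back than shut.
Start: joints at [52.58, 21.807, 74.336, -0, 83.858, -12.336], TCP at [0.233, 0.498, 0.231] pointing down, gripper open.
Joint ranges: [-178.18, 178.18], [-50.72, 133.34], [12.68, 142.11], [-81.47, 261.47], [9.98, 163.14], [-165.26, 165.26]. Speed limits (degrees/s): [136.94, 136.94, 180, 180, 180, 180].

INTERFACE

Orientations are given as a 3x3 rotation matrix whose columns are the frame's x, y, z axes.
In Python, from rig import env gives the robot as it stands.
- The arm moves only by the tool apply_moves, never from a script. Its argument "plan" is a list of rows, each an object of numbers: "tx", "ty", "tz": the shift along the world's x, y, z in mm; "rx", "ry", "rz": the turn, a rotation vector about the world's x, y, z in rad; "jaw": the opening, from -1 (shut) to 1 (fully open). A call has 1 to 12 rows; each row is the pose to reach, as a shift and turn from the pose measured when the call began; what a row does not reach only later rows make up. A row lasts 1/10 s, in which the tool goes at most 50 mm and 8.59 degrees, less where a joint would pass 70% of its speed; a pose out of reach is approached as far as the arm can. A call with a gripper value outside its range is refused whole. The fingers move at their own pace and stop on an object; "grip_force" is the grip in N (left out, the last holds). Time passes only in rows, so rows that repeat a pose let the fingers close. It gives the time, the measured TCP pose, the force and the opening at its end, in the units of the state.
- env.observe(): the state, without advancing time (a new reading comes with each control period).
- env.get_image(name): name is "scene" or "top" or "wrist"; returns a dict with "image" (420x560x3 uint8, red, green, blue), "intrinsics" (3x3 intrinsics, pixels), "world_from_camera" (4x4, takes a point from camera to world coordinates). Camera axes: x right, y up, looking along -z (the intrinsics and any distortion apply to the point x, -y, -z); pixel columns grow to the right and rows downward; lengths in m; the calibration is good to about 2 mm. A picture is of the moment at which its call begins. There is no depth.
- env.close_job(): hands the job in, once; it reports no verdict.
The state is a dict: "time_s": time; "q": joint angles; "qvel": joint speeds; "joint_efforts": joint torques, N m; "position": TCP position; "tool_rot": TCP orientation; "ft_force": force on the tool from outside, world axes, zero at the start; "wrist_torque": the same for the moment, N m; "grip_width": finger opening in m.
Only numpy, scipy, OpenCV 4.12 (cv2) and the standard library are available. Lean on these libraries where they do the work, as an engineer would, in place of code of your own. Each camera call takes 0.05 s, during which the arm holds its last target.

## Working session

There is one attempt and no reset: what is moved stays moved. The work goes in short steps, Python scripts to look and compute and a tool call to move; the robot and the scene stay as the last step left them, time stands still between calls to the robot, and variables do not carry over. Pictures are saved under pics/ and viewed, and the job is handed in when it is done.

Besides the shell and the picture viewer there is one more tool, called after "Call:" by a JSON object that holds its "fn" and its "kwargs". apply_moves: Moves the arm, as the interface text tells. Its arguments: {"type":"object","properties":{"plan":{"type":"array","items":{"type":"object","properties":{"tx":{"type":"number"},"ty":{"type":"number"},"tz":{"type":"number"},"rx":{"type":"number"},"ry":{"type":"number"},"rz":{"type":"number"},"jaw":{"type":"number"}}}},"grip_force":{"type":"number"}},"required":["plan"]}

```bash
ls; mkdir -p pics; python3 - <<'E'
from rig import env
import cv2,json
s=env.observe();print(s,env.grip_depth)
for n in("scene","top","wrist"):
    d=env.get_image(n);cv2.imwrite(f"pics/a_{n}.png",d["image"][:,:,::-1]);print(n,d["intrinsics"],d["world_from_camera"],[k for k in d])
E
```

```text
pics
{'time_s': 0.0, 'q': array([ 5.25812729e+01,  2.18414169e+01,  7.43846578e+01, -1.36601138e-04,
        8.38578118e+01, -1.23368592e+01]), 'qvel': array([ 0.03856879, -0.07092519, -0.06921721,  0.0137268 , -0.06169315,
        0.00487575]), 'joint_efforts': array([-3.81824328e-03, -4.48453581e+01, -2.31269735e+01, -4.02430151e-04,
        4.89245489e-03,  1.35584301e-05]), 'position': array([0.23298365, 0.49789514, 0.23070834]), 'tool_rot': array([[-9.05702969e-01,  4.23911952e-01, -8.87754008e-04],
       [ 4.23912768e-01,  9.05702274e-01, -1.16424894e-03],
       [ 3.10501783e-04, -1.43079398e-03, -9.99998928e-01]]), 'ft_force': array([-0.45386637, -0.48493131, -0.67928841]), 'wrist_torque': array([ 0.0299547 , -0.02162137, -0.02081756]), 'grip_width': 0.08535718708955845} -0.0187
scene [[405.17001714   0.         279.54196848]
 [  0.         405.17001714 214.88070133]
 [  0.           0.           1.        ]] [[ 0.49275231  0.65008079 -0.57843767 -0.04000269]
 [-0.87012998  0.3744504  -0.32040711 -0.189182  ]
 [ 0.00830571  0.6611973   0.75016608  0.83355436]
 [ 0.          
[... 209 characters left out ...]
 ]] [[ 0.0179562   0.99923407 -0.03476836  0.49510796]
 [-0.99970673  0.01850809  0.01561715  0.1316605 ]
 [ 0.01624869  0.03447774  0.99927337  1.21892649]
 [ 0.          0.          0.          1.        ]] ['image', 'intrinsics', 'world_from_camera']
wrist [[359.85855175   0.         279.93690707]
 [  0.         359.85855175 204.55818863]
 [  0.           0.           1.        ]] [[ 4.23973736e-01 -8.74159819e-01 -2.36835136e-01  1.72744104e-01]
 [ 9.05674344e-01  4.09075270e-01  1.11406488e-01  5.25688398e-01]
 [-5.03678359e-04 -2.61728931e-01  9.65141292e-01  3.72914000e-01]
 [ 0.00000000e+00  0.00000000e+00  0.00000000e+00  1.00000000e+00]] ['image', 'intrinsics', 'world_from_camera']
```

View pics/a_scene.png

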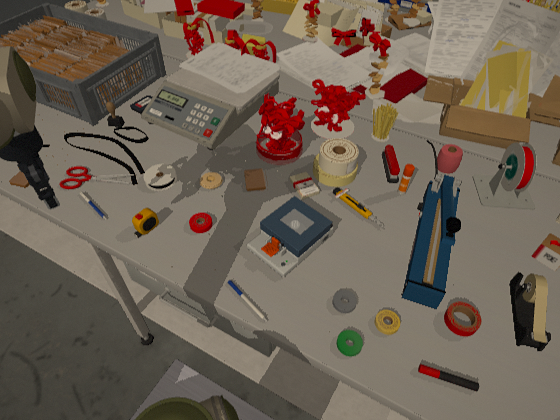

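View pics/a_top.png

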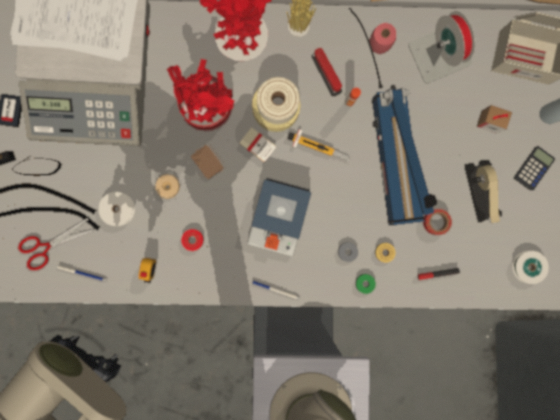

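View pics/a_wrist.png

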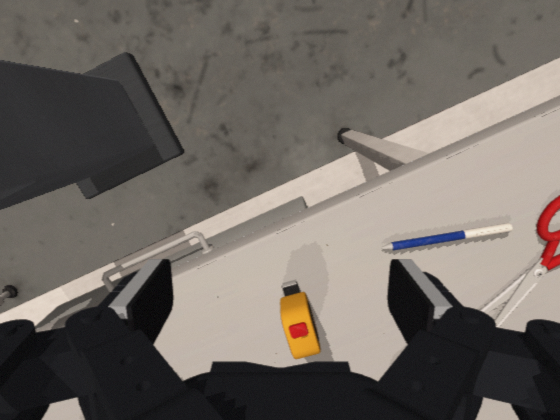

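The scene view shows the printer near (290,230) with its orange latch at (271,247), and the gold roll at (388,321) beside the grey and green look-alikes. In the top view the gold roll is at (386,253) and the printer at (280,215). Next I'll measure them.

```bash
cat > h.py <<'E'
import numpy as np,cv2
def ray(d,u,v):
    K=d["intrinsics"];T=d["world_from_camera"]
    c=np.array([(u-K[0,2])/K[0,0],-(v-K[1,2])/K[1,1],-1.]);return T[:3,3],T[:3,:3]@c
def onz(d,u,v,z):
    o,r=ray(d,u,v);return o+r*(z-o[2])/r[2]
def proj(d,p):
    K=d["intrinsics"];T=d["world_from_camera"];c=T[:3,:3].T@(np.asarray(p)-T[:3,3]);return K[0,0]*c[0]/-c[2]+K[0,2],K[1,1]*-c[1]/-c[2]+K[1,2]
def tri(d1,p1,d2,p2):
    A=np.zeros((3,3));b=np.zeros(3)
    for d,p in((d1,p1),(d2,p2)):
        o,r=ray(d,*p);r=r/np.linalg.norm(r);M=np.eye(3)-np.outer(r,r);A+=M;b+=M@o
    return np.linalg.solve(A,b)
def blobs(img,lo,hi,box,amin=20):
    hsv=cv2.cvtColor(img,cv2.COLOR_RGB2HSV);m=cv2.inRange(hsv,np.array(lo),np.array(hi))
    k=np.zeros_like(m);x0,y0,x1,y1=box;k[y0:y1,x0:x1]=m[y0:y1,x0:x1]
    cs,_=cv2.findContours(k,cv2.RETR_EXTERNAL,cv2.CHAIN_APPROX_NONE)
    return [c for c in cs if cv2.contourArea(c)>=amin]
E
python3 - <<'E'
from rig import env
from h import *
D={n:env.get_image(n) for n in("scene","top")}
for n,bx,cb,gb in(("scene",(240,180,350,280),(245,190,345,270),(365,300,410,340)),("top",(240,170,320,260),(245,170,315,250),(370,238,402,268))):
    d=D[n];im=d["image"]
    print(n)
    for c in blobs(im,(2,150,100),(18,255,255),bx): 
        r=cv2.minAreaRect(c);print("orange",r,onz(d,*r[0],.043))
    for c in blobs(im,(95,60,20),(125,255,200),cb,100):
        b=cv2.boxPoints(cv2.minAreaRect(c));print("cover",cv2.contourArea(c));ap=cv2.approxPolyDP(cv2.convexHull(c),4,True)[:,0]
        for p in ap:print("  ",p,onz(d,*p,.066).round(4))
    for c in blobs(im,(18,60,60),(32,255,255),gb):
        e=cv2.fitEllipse(cv2.convexHull(c));print("gold",e,onz(d,*e[0],.007))
    x0,y0,x1,y1=bx;x0-=10;y0-=10;x1+=10;y1+=10
    cv2.imwrite(f"pics/b_{n}.png",cv2.resize(im[y0:y1,x0:x1,::-1],None,fx=6 if n=="top" else 5,fy=5,interpolation=cv2.INTER_CUBIC))
    x0,y0,x1,y1=gb
    cv2.imwrite(f"pics/c_{n}.png",cv2.resize(im[y0-40:y1+40,x0-60:x1+40,::-1],None,fx=5,fy=5))
E
```

```text
scene
orange ((271.5000305175781, 247.00003051757812), (13.435027122497559, 17.677669525146484), 45.0) [0.46926629 0.11413383 0.043     ]
cover 2247.0
   [294 197] [0.6253 0.1366 0.066 ]
   [331 222] [0.5952 0.016  0.066 ]
   [298 256] [0.4626 0.0389 0.066 ]
   [260 224] [0.5015 0.1657 0.066 ]
gold ((386.9947814941406, 321.8353576660156), (24.727861404418945, 27.416912078857422), 135.47467041015625) [ 0.44160401 -0.19742558  0.007     ]
top
orange ((272.1470947265625, 240.91177368164062), (11.399173736572266, 13.339459419250488), 14.03624439239502) [0.46991046 0.11394356 0.043     ]
gold ((385.0130615234375, 252.1515655517578), (21.277454376220703, 21.34419822692871), 123.54823303222656) [ 0.44367622 -0.19831847  0.007     ]
```

View pics/b_scene.png

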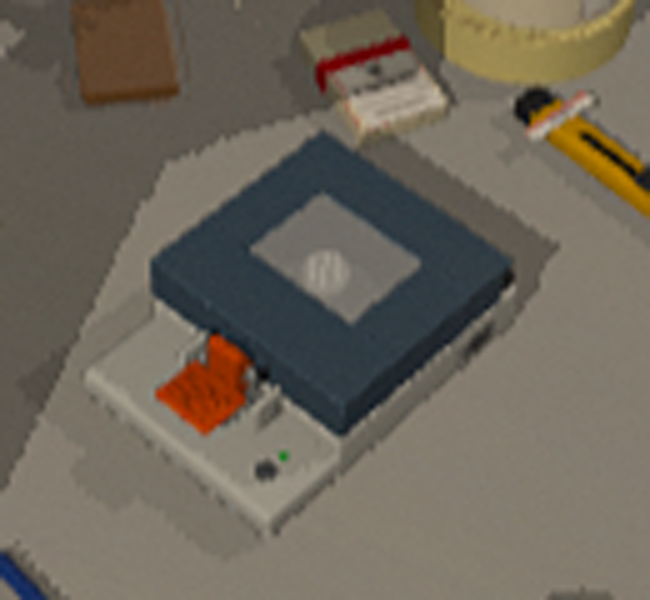

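View pics/c_top.png

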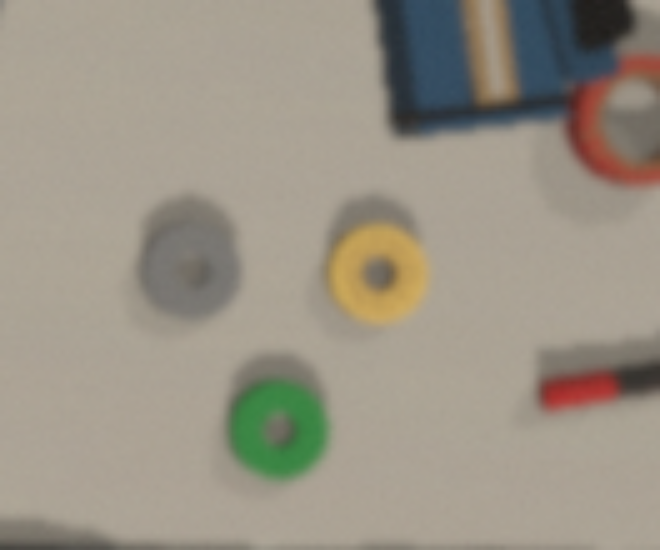

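```bash
python3 - <<'E'
from rig import env
from h import *
d=env.get_image("scene")
P=[onz(d,*p,.066)[:2] for p in[(294.6,196.4),(332,223.6),(299,251),(260.4,222.4)]]
BL,BR,FR,FL=map(np.array,P);print(P)
for a,b in((FL,BL),(FR,BR),(BR,BL),(FR,FL)):v=b-a;print(np.linalg.norm(v),np.degrees(np.arctan2(v[1],v[0])))
t=env.get_image("top")
cv2.imwrite("pics/d.png",cv2.resize(t["image"][165:265,235:330,::-1],None,fx=6,fy=6,interpolation=cv2.INTER_CUBIC))
E
```

```text
[array([0.62805158, 0.13625702]), array([0.59172789, 0.01161755]), array([0.47645473, 0.04357649]), array([0.50645484, 0.16758086])]
0.12556651825371914 -14.445564393067277
0.11962138550109028 -15.495783425533874
0.1298245297038526 73.75228836659437
0.12758169412449333 76.39986980597789
```

View pics/d.png

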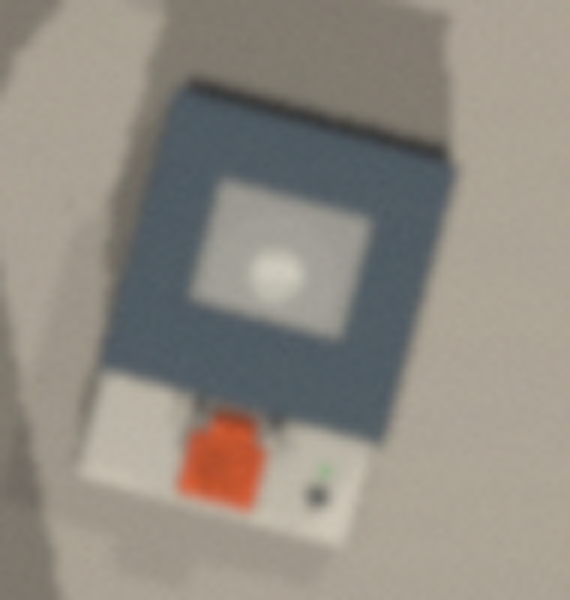

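Call:
{"fn": "apply_moves", "kwargs": {"plan": [{"tx": 20,"ty": -34,"rz": 0.02},{"tx": 45,"ty": -78,"rz": 0.05},{"tx": 75,"ty": -122,"rz": 0.08},{"tx": 100,"ty": -166,"rz": 0.1},{"tx": 125,"ty": -210,"rz": 0.12},{"tx": 150,"ty": -254,"rz": 0.14},{"tx": 175,"ty": -298,"rz": 0.16},{"tx": 200,"ty": -342,"rz": 0.176},{"tx": 220,"ty": -382,"rz": 0.176,"jaw": -1},{"tx": 220,"ty": -382,"rz": 0.176,"jaw": -1},{"tx": 220,"ty": -382,"rz": 0.176,"jaw": -1}]}}

```text
validation failed for argument at $.pl...
```

```bash
python3 - <<'E'
from rig import env
from h import *
s=env.observe();print(s["time_s"],s["position"],s["tool_rot"],s["ft_force"],s["grip_width"])
d=env.get_image("wrist");cv2.imwrite("pics/e.png",d["image"][:,:,::-1])
import pickle;pickle.dump(d,open("e.pkl","wb"))
E
```

```text
0.35 [0.23313792 0.49806954 0.23118496] [[-9.05700006e-01  4.23919169e-01 -1.92323361e-04]
 [ 4.23919204e-01  9.05699986e-01 -2.09800223e-04]
 [ 8.52489291e-05 -2.71545629e-04 -9.99999959e-01]] [-1.47316766 -0.30919779 -0.87001949] 0.08547784456511451
```

View pics/e.png

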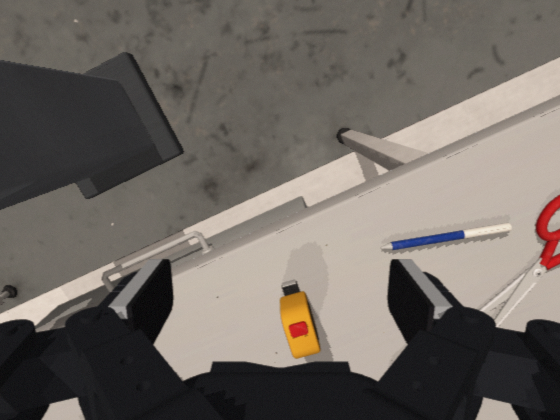

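The call was refused whole and the wrist view is unchanged, with the tape measure still at (298,325). I'll retry with every field filled in.

Call:
{"fn": "apply_moves", "kwargs": {"plan": [{"tx": 20,"ty": -34,"tz": 0,"rx": 0,"ry": 0,"rz": 0.02,"jaw": 1},{"tx": 45,"ty": -78,"tz": 0,"rx": 0,"ry": 0,"rz": 0.05,"jaw": 1},{"tx": 75,"ty": -122,"tz": 0,"rx": 0,"ry": 0,"rz": 0.08,"jaw": 1}]}}

```text
time_s: 0.7
position: [0.306, 0.3779, 0.2312]
tool_rot: [[-0.938, 0.348, -0.0], [0.348, 0.938, -0.0], [-0.0, -0.0, -1.0]]
ft_force: [0.7, -0.2, -0.0]
grip_width: 0.0857
```

Call:
{"fn": "apply_moves", "kwargs": {"plan": [{"tx": 24,"ty": -43,"tz": 0,"rx": 0,"ry": 0,"rz": 0.02,"jaw": -1},{"tx": 48,"ty": -86,"tz": 0,"rx": 0,"ry": 0,"rz": 0.04,"jaw": -1},{"tx": 72,"ty": -129,"tz": 0,"rx": 0,"ry": 0,"rz": 0.06,"jaw": -1},{"tx": 96,"ty": -172,"tz": 0,"rx": 0,"ry": 0,"rz": 0.08,"jaw": -1},{"tx": 120,"ty": -215,"tz": 0,"rx": 0,"ry": 0,"rz": 0.096,"jaw": -1},{"tx": 147,"ty": -262,"tz": 0,"rx": 0,"ry": 0,"rz": 0.096,"jaw": -1},{"tx": 147,"ty": -262,"tz": 0,"rx": 0,"ry": 0,"rz": 0.096,"jaw": -1}]}}

```text
time_s: 1.4
position: [0.4553, 0.1118, 0.2311]
tool_rot: [[-0.965, 0.261, 0.001], [0.261, 0.965, -0.001], [-0.001, -0.001, -1.0]]
ft_force: [-0.6, 0.5, 0.4]
grip_width: -0.0002
```

```bash
python3 - <<'E'
from rig import env
from h import *
s=env.observe();print(s["time_s"],s["position"],s["tool_rot"],s["ft_force"],s["grip_width"])
d=env.get_image("wrist");cv2.imwrite("pics/f.png",d["image"][:,:,::-1])
import pickle;pickle.dump(d,open("e.pkl","wb"))
E
```

```text
1.4 [0.45532208 0.11179669 0.23105562] [[-9.65227782e-01  2.61409389e-01  6.77574878e-04]
 [ 2.61408487e-01  9.65227533e-01 -1.18858430e-03]
 [-9.64721024e-04 -9.70130764e-04 -9.99999064e-01]] [-0.62624169  0.52740153  0.44163106] -0.00021566549461407545
```

View pics/f.png

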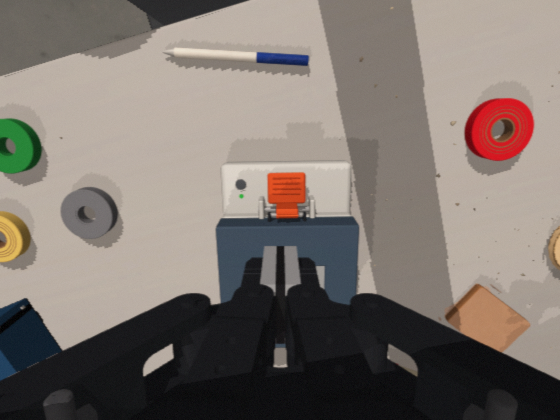

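```bash
python3 - <<'E'
import pickle
from h import *
d=pickle.load(open("e.pkl","rb"))
c=blobs(d["image"],(2,150,100),(18,255,255),(240,150,330,230))
for k in c:print(cv2.boundingRect(k))
for n,p,z in(("pad",(286.5,188),.043),("padfront",(286.5,172.5),.043),("padback",(286.5,205),.043),("ledgeL",(222.5,165),.024),("ledgeR",(349.5,163),.024),("covL",(217,221),.066),("covR",(357.5,219),.066)):print(n,onz(d,*p,z))
E
```

```text
(268, 173, 37, 45)
pad [0.46382916 0.11536747 0.043     ]
padfront [0.44959441 0.11914988 0.043     ]
padback [0.47982606 0.11111682 0.043     ]
ledgeL [0.42947759 0.06018032 0.024     ]
ledgeR [0.45996519 0.18027277 0.024     ]
covL [0.471725  0.0484432 0.066    ]
covR [0.50277132 0.17030627 0.066     ]
```

Call:
{"fn": "apply_moves", "kwargs": {"plan": [{"tx": 2,"ty": 3,"tz": -40,"rx": 0,"ry": 0,"rz": 0,"jaw": -1},{"tx": 3,"ty": 5,"tz": -85,"rx": 0,"ry": 0,"rz": 0,"jaw": -1},{"tx": 3,"ty": 5,"tz": -130,"rx": 0,"ry": 0,"rz": 0,"jaw": -1},{"tx": 3,"ty": 5,"tz": -165,"rx": 0,"ry": 0,"rz": 0,"jaw": -1},{"tx": 3,"ty": 5,"tz": -180,"rx": 0,"ry": 0,"rz": 0,"jaw": -1},{"tx": 3,"ty": 5,"tz": -186,"rx": 0,"ry": 0,"rz": 0,"jaw": -1},{"tx": 3,"ty": 5,"tz": -190,"rx": 0,"ry": 0,"rz": 0,"jaw": -1},{"tx": 3,"ty": 5,"tz": -193,"rx": 0,"ry": 0,"rz": 0,"jaw": -1}]}}

```text
time_s: 2.25
position: [0.4571, 0.119, 0.0386]
tool_rot: [[-0.966, 0.26, 0.0], [0.26, 0.966, -0.0], [-0.0, -0.0, -1.0]]
ft_force: [-3.6, 1.5, 3.7]
grip_width: 0.0002
```

Force is 3.7 N at 4.5 mm of travel. I'll press a bit further.

Call:
{"fn": "apply_moves", "kwargs": {"plan": [{"tx": 0,"ty": -1,"tz": -1,"rx": 0,"ry": 0,"rz": 0,"jaw": -1},{"tx": 0,"ty": -1,"tz": -2,"rx": 0,"ry": 0,"rz": 0,"jaw": -1},{"tx": 0,"ty": -1,"tz": -3,"rx": 0,"ry": 0,"rz": 0,"jaw": -1},{"tx": 0,"ty": -1,"tz": -4,"rx": 0,"ry": 0,"rz": 0,"jaw": -1},{"tx": 0,"ty": -1,"tz": -4,"rx": 0,"ry": 0,"rz": 0,"jaw": -1},{"tx": 0,"ty": -1,"tz": -4,"rx": 0,"ry": 0,"rz": 0,"jaw": -1}]}}

```text
time_s: 2.85
position: [0.4571, 0.1182, 0.0357]
tool_rot: [[-0.966, 0.26, 0.001], [0.26, 0.966, 0.0], [-0.001, 0.0, -1.0]]
ft_force: [-6.2, 3.1, 14.9]
grip_width: 0.0002
```

```bash
python3 - <<'E'
from rig import env
from h import *
d=env.get_image("scene");cv2.imwrite("pics/g.png",cv2.resize(d["image"][150:300,200:400,::-1],None,fx=4,fy=4))
E
```

```text
(no output)
```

View pics/g.png

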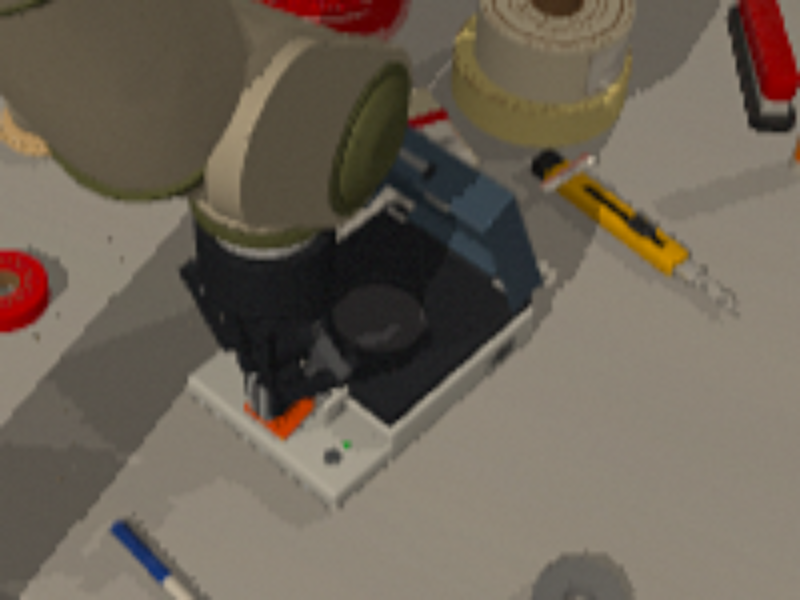

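The picture shows the cover at (460,200) swung open and the dark pocket at (378,320) in the crop. I'll lift, open the jaws and look at the pocket.

Call:
{"fn": "apply_moves", "kwargs": {"plan": [{"tx": 0,"ty": 0,"tz": 30,"rx": 0,"ry": 0,"rz": 0,"jaw": -1},{"tx": -5,"ty": 0,"tz": 75,"rx": 0,"ry": 0,"rz": 0,"jaw": 1},{"tx": -10,"ty": 0,"tz": 120,"rx": 0,"ry": 0,"rz": 0,"jaw": 1},{"tx": -10,"ty": 0,"tz": 165,"rx": 0,"ry": 0,"rz": 0,"jaw": 1},{"tx": -10,"ty": 0,"tz": 200,"rx": 0,"ry": 0,"rz": 0,"jaw": 1},{"tx": -10,"ty": 0,"tz": 200,"rx": 0,"ry": 0,"rz": 0,"jaw": 1},{"tx": -10,"ty": 0,"tz": 200,"rx": 0,"ry": 0,"rz": 0,"jaw": 1}]}}

```text
time_s: 3.6
position: [0.4474, 0.118, 0.236]
tool_rot: [[-0.966, 0.26, 0.003], [0.26, 0.966, -0.0], [-0.003, 0.001, -1.0]]
ft_force: [-0.3, 0.5, -1.0]
grip_width: 0.0852
```

```bash
python3 - <<'E'
from rig import env
from h import *
import pickle
s=env.observe();print(s["time_s"],s["position"],s["grip_width"],s["ft_force"])
for n in("wrist","scene","top"):
    d=env.get_image(n);cv2.imwrite(f"pics/h_{n}.png",d["image"][:,:,::-1]);pickle.dump(d,open(f"h_{n}.pkl","wb"))
E
```

```text
3.6 [0.44740516 0.11800462 0.23598076] 0.08515241841668167 [-0.30207896  0.54698051 -1.0398826 ]
```

View pics/h_wrist.png

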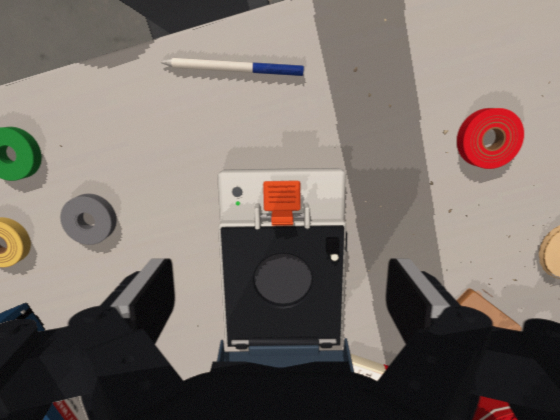

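View pics/h_scene.png

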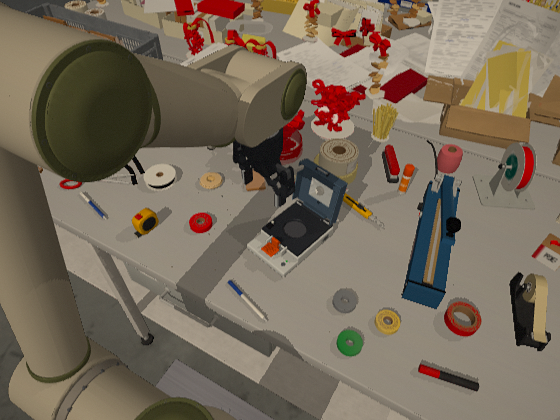

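The wrist view shows the cover fully open and the pocket at about (283,281). Next I'll measure the pocket.

```bash
python3 - <<'E'
import pickle
from h import *
d=pickle.load(open("h_wrist.pkl","rb"));im=d["image"]
crop=im[215:355,210:360]
g=cv2.cvtColor(crop,cv2.COLOR_RGB2GRAY)
cv2.imwrite("pics/i.png",cv2.resize(cv2.convertScaleAbs(g,alpha=4,beta=-40),None,fx=5,fy=5,interpolation=cv2.INTER_CUBIC))
E
```

```text
(no output)
```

View pics/i.png

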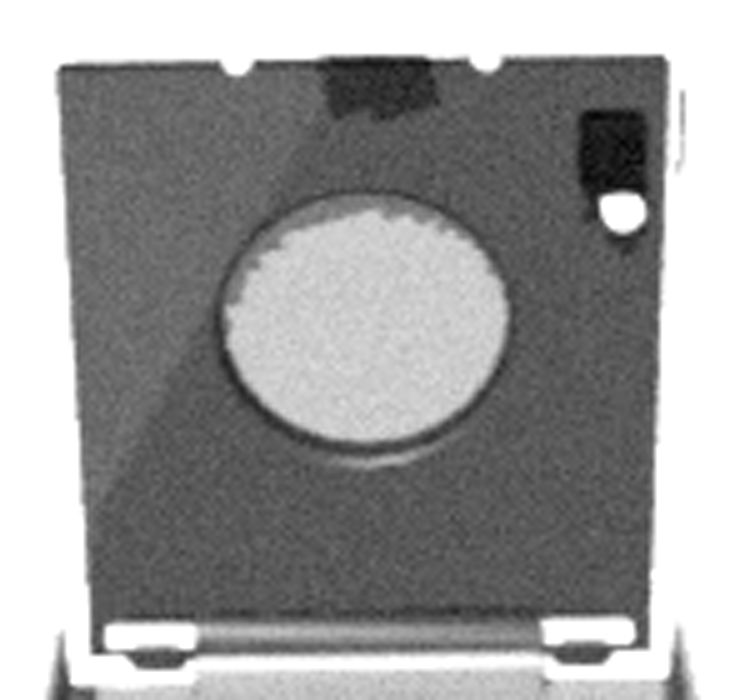

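```bash
python3 - <<'E'
import pickle
from h import *
d=pickle.load(open("h_wrist.pkl","rb"))
o=lambda x,y:(210+x/5-.4,215+y/5-.4)
print("rim")
for p in((220,325),(510,322),(365,192),(365,462)):print(onz(d,*o(*p),.044))
print("floor")
for p in((225,325),(508,322),(366,443)):print(onz(d,*o(*p),.036))
a=onz(d,*o(60,66),.044);b=onz(d,*o(668,60),.044);print("deckfront",a,b,np.degrees(np.arctan2(-(b-a)[0],(b-a)[1])))
d0=d
for f in("h_scene","h_top"):
    d=pickle.load(open(f+".pkl","rb"));im=d["image"];gb=(365,300,410,340) if"scene"in f else(370,238,402,268)
    for c in blobs(im,(18,60,60),(32,255,255),gb):
        e=cv2.fitEllipse(cv2.convexHull(c));print("gold",e,onz(d,*e[0],.009))
    if "top" in f: cv2.imwrite("pics/j.png",cv2.resize(cv2.convertScaleAbs(im[165:265,235:330,::-1],alpha=2),None,fx=6,fy=6,interpolation=cv2.INTER_CUBIC))
E
```

```text
rim
[0.54106923 0.0647388  0.044     ]
[0.55584783 0.12205833 0.044     ]
[0.5205327  0.10086582 0.044     ]
[0.57918994 0.08518999 0.044     ]
floor
[0.54513868 0.06406775 0.036     ]
[0.55989003 0.12134827 0.036     ]
[0.57955397 0.08538223 0.036     ]
deckfront [0.47928366 0.05004642 0.044     ] [0.50910031 0.16532717 0.044     ] -14.501404428655272
gold ((386.9156494140625, 321.7614440917969), (24.857152938842773, 27.058500289916992), 135.51922607421875) [ 0.44052064 -0.19719371  0.009     ]
gold ((384.975830078125, 252.1787109375), (21.169551849365234, 21.365930557250977), 143.56529235839844) [ 0.44368477 -0.19767169  0.009     ]
```

View pics/j.png

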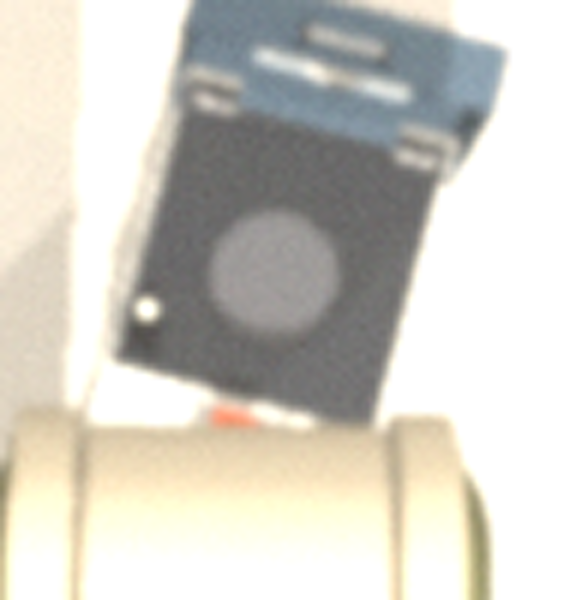

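Call:
{"fn": "apply_moves", "kwargs": {"plan": [{"tx": -15,"ty": -38,"tz": 0,"rx": 0,"ry": 0,"rz": 0,"jaw": 1},{"tx": -30,"ty": -80,"tz": 0,"rx": 0,"ry": 0,"rz": 0,"jaw": 1},{"tx": -45,"ty": -122,"tz": 0,"rx": 0,"ry": 0,"rz": 0,"jaw": 1},{"tx": -60,"ty": -164,"tz": -5,"rx": 0,"ry": 0,"rz": 0,"jaw": 1},{"tx": -75,"ty": -206,"tz": -15,"rx": 0,"ry": 0,"rz": 0,"jaw": 1},{"tx": -90,"ty": -248,"tz": -30,"rx": 0,"ry": 0,"rz": 0,"jaw": 1},{"tx": -100,"ty": -290,"tz": -36,"rx": 0,"ry": 0,"rz": 0,"jaw": 1},{"tx": -100,"ty": -290,"tz": -36,"rx": 0,"ry": 0,"rz": 0,"jaw": 1},{"tx": -100,"ty": -290,"tz": -36,"rx": 0,"ry": 0,"rz": 0,"jaw": 1}]}}

```text
time_s: 4.65
position: [0.3463, -0.1723, 0.1976]
tool_rot: [[-0.965, 0.262, -0.003], [0.262, 0.965, 0.002], [0.003, 0.001, -1.0]]
ft_force: [-0.6, 0.3, 0.3]
grip_width: 0.0852
```

```bash
python3 - <<'E'
from rig import env
from h import *
s=env.observe();print(s["time_s"],s["position"],np.abs(s["qvel"]).max())
d=env.get_image("wrist");im=d["image"];cv2.imwrite("pics/k.png",im[:,:,::-1])
for c in blobs(im,(17,90,60),(34,255,255),(150,150,420,400),200):
    h=cv2.convexHull(c);e=cv2.fitEllipse(h);print(e,cv2.contourArea(c),onz(d,*e[0],.014),onz(d,*e[0],.010))
    x,y,w,hh=cv2.boundingRect(c);print(x,y,w,hh,onz(d,x,y+hh/2,.014),onz(d,x+w,y+hh/2,.014),onz(d,x+w/2,y,.014))
t=env.get_image("top");print("pocket top",onz(t,280.3,210.1,.036))
E
```

```text
4.65 [ 0.3462654  -0.1723198   0.19760434] 2.9228723748759835
((280.60107421875, 277.8567810058594), (54.50912094116211, 54.68382263183594), 158.026123046875) 2275.0 [ 0.43971174 -0.1971698   0.014     ] [ 0.44164302 -0.19768032  0.01      ]
254 251 54 55 [ 0.43343959 -0.22281973  0.014     ] [ 0.44754359 -0.17111577  0.014     ] [ 0.41223822 -0.18931069  0.014     ]
pocket top [0.55289133 0.09340231 0.036     ]
```

View pics/k.png

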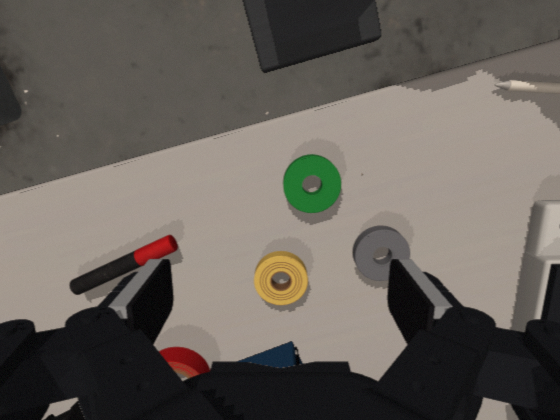

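The gold roll shows at (281,278) in the wrist view. That puts it at about (0.4415, -0.1975), with both fingers clear of the grey roll. I'll descend.

Call:
{"fn": "apply_moves", "kwargs": {"plan": [{"tx": 35,"ty": -10,"tz": -20,"rx": 0,"ry": 0,"rz": 0,"jaw": 1},{"tx": 75,"ty": -20,"tz": -45,"rx": 0,"ry": 0,"rz": 0,"jaw": 1},{"tx": 95,"ty": -25,"tz": -80,"rx": 0,"ry": 0,"rz": 0,"jaw": 1},{"tx": 95,"ty": -25,"tz": -120,"rx": 0,"ry": 0,"rz": 0,"jaw": 1},{"tx": 95,"ty": -25,"tz": -155,"rx": 0,"ry": 0,"rz": 0,"jaw": 1},{"tx": 95,"ty": -25,"tz": -178,"rx": 0,"ry": 0,"rz": 0,"jaw": 1},{"tx": 95,"ty": -25,"tz": -190,"rx": 0,"ry": 0,"rz": 0,"jaw": 1},{"tx": 95,"ty": -25,"tz": -194,"rx": 0,"ry": 0,"rz": 0,"jaw": 1},{"tx": 95,"ty": -25,"tz": -194,"rx": 0,"ry": 0,"rz": 0,"jaw": 1}]}}

```text
time_s: 5.65
position: [0.4421, -0.1952, 0.0041]
tool_rot: [[-0.966, 0.258, -0.002], [0.258, 0.966, 0.001], [0.002, 0.001, -1.0]]
ft_force: [-0.5, -0.4, 0.7]
grip_width: 0.0854
```

```bash
python3 - <<'E'
from rig import env
from h import *
s=env.observe();print(s["time_s"],s["position"],np.abs(s["qvel"]).max())
d=env.get_image("wrist");im=d["image"];cv2.imwrite("pics/l.png",im[:,:,::-1])
E
```

```text
5.65 [ 0.44210325 -0.19515217  0.00408785] 1.3824819091943787
```

View pics/l.png

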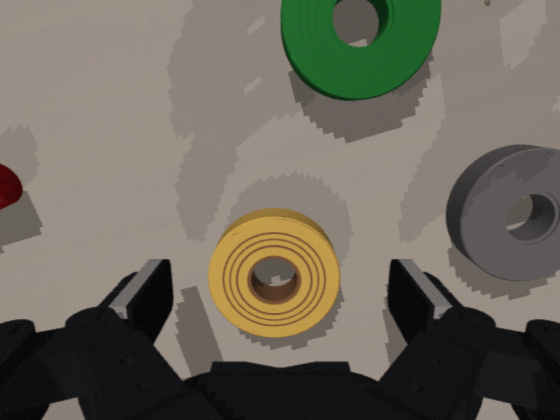

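The roll sits at (274,278), about 2.5 mm left of the jaw centre. I'll shift by that much and close gently.

Call:
{"fn": "apply_moves", "kwargs": {"grip_force": 25, "plan": [{"tx": -0.5,"ty": -2.5,"tz": -1,"rx": 0,"ry": 0,"rz": 0,"jaw": 1},{"tx": -0.5,"ty": -2.5,"tz": -1,"rx": 0,"ry": 0,"rz": 0,"jaw": 0.6},{"tx": -0.5,"ty": -2.5,"tz": -1,"rx": 0,"ry": 0,"rz": 0,"jaw": 0.4},{"tx": -0.5,"ty": -2.5,"tz": -1,"rx": 0,"ry": 0,"rz": 0,"jaw": 0.2},{"tx": -0.5,"ty": -2.5,"tz": -1,"rx": 0,"ry": 0,"rz": 0,"jaw": 0},{"tx": -0.5,"ty": -2.5,"tz": -1,"rx": 0,"ry": 0,"rz": 0,"jaw": -0.2},{"tx": -0.5,"ty": -2.5,"tz": -1,"rx": 0,"ry": 0,"rz": 0,"jaw": -0.2}]}}

```text
time_s: 6.4
position: [0.4419, -0.1982, 0.0043]
tool_rot: [[-0.966, 0.258, -0.0], [0.258, 0.966, -0.0], [0.0, -0.0, -1.0]]
ft_force: [-1.2, 1.1, 6.2]
grip_width: 0.0526
```

```bash
python3 - <<'E'
from rig import env
from h import *
s=env.observe();print(s["time_s"],s["position"],s["grip_width"])
d=env.get_image("wrist");im=d["image"];cv2.imwrite("pics/m.png",im[:,:,::-1])
E
```

```text
6.4 [ 0.44190898 -0.1982132   0.00425313] 0.05263366602368349
```

View pics/m.png

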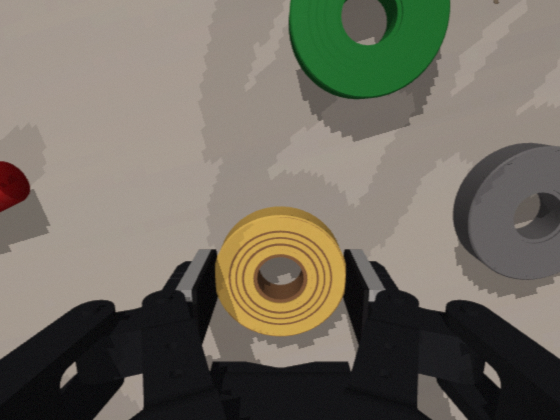

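Call:
{"fn": "apply_moves", "kwargs": {"plan": [{"tx": 0,"ty": 0,"tz": 10,"rx": 0,"ry": 0,"rz": 0,"jaw": -0.2},{"tx": 0,"ty": 0,"tz": 40,"rx": 0,"ry": 0,"rz": 0,"jaw": -0.2},{"tx": 0,"ty": 0,"tz": 80,"rx": 0,"ry": 0,"rz": 0,"jaw": -0.2},{"tx": 0,"ty": 0,"tz": 125,"rx": 0,"ry": 0,"rz": 0,"jaw": -0.2},{"tx": 0,"ty": 0,"tz": 150,"rx": 0,"ry": 0,"rz": 0,"jaw": -0.2},{"tx": 0,"ty": 0,"tz": 150,"rx": 0,"ry": 0,"rz": 0,"jaw": -0.2}]}}

```text
time_s: 7.05
position: [0.443, -0.199, 0.1583]
tool_rot: [[-0.966, 0.258, 0.006], [0.258, 0.966, -0.005], [-0.007, -0.003, -1.0]]
ft_force: [-0.4, 0.5, -0.3]
grip_width: 0.0523
```

```bash
python3 - <<'E'
from rig import env
from h import *
s=env.observe();print(s["time_s"],s["position"],s["grip_width"])
d=env.get_image("wrist");im=d["image"];cv2.imwrite("pics/n.png",im[:,:,::-1])
e=env.get_image("scene");u,v=map(int,proj(e,s["position"]));print(u,v)
cv2.imwrite("pics/n2.png",cv2.resize(e["image"][max(0,v-60):v+40,u-60:u+60,::-1],None,fx=6,fy=6,interpolation=cv2.INTER_CUBIC))
E
```

```text
7.05 [ 0.44301273 -0.19899717  0.15825424] 0.05228531653361852
404 285
```

View pics/n.png

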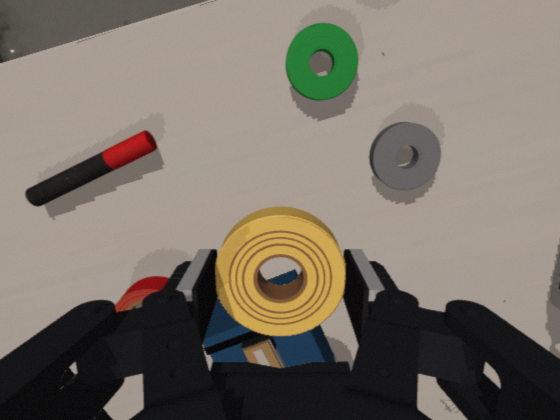

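View pics/n2.png

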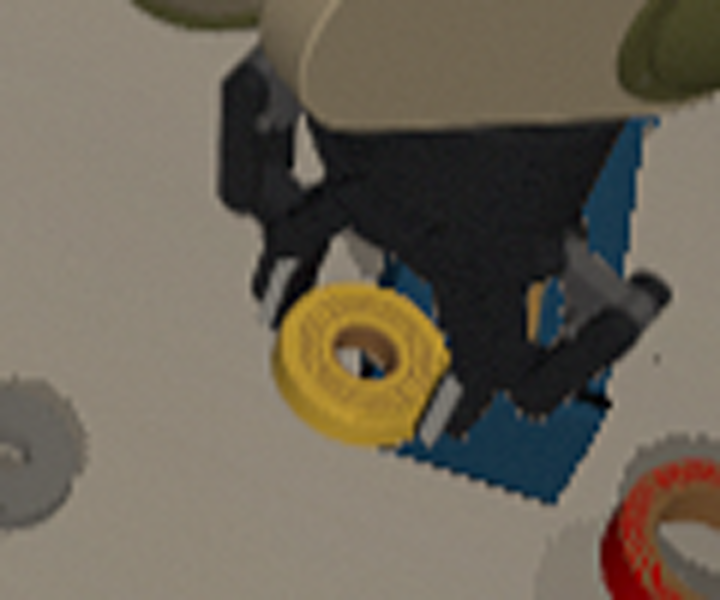

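```bash
python3 - <<'E'
from rig import env
from h import *
s=env.observe();e=env.get_image("scene");w=env.get_image("wrist")
R=s["tool_rot"];p=s["position"]
for z in (-12,-8,-4,0,4):
    print(z,"side-corners scene",[np.round((np.array(proj(e,p+R@np.array([.011,-y,z/1000])))-[344,225])*6) for y in(.0265,.0315)],"wrist",[np.round(proj(w,p+R@np.array([.011,sg*y,z/1000]))) for sg in(1,-1) for y in(.0265,.0315)])
# roll visible rim in scene / wrist assume centre at TCP
for z in(-16,-12,-8,-4,0,4): print(z,np.round(proj(w,p+R@np.array([.027,0,z/1000]))),np.round(proj(w,p+R@np.array([-.027,0,z/1000]))))
cv2.imwrite("pics/o.png",cv2.resize(w["image"][190:350,180:380,::-1],None,fx=4,fy=4,interpolation=cv2.INTER_CUBIC))
E
```

```text
-12 side-corners scene [array([417., 423.]), array([431., 433.])] wrist [array([349., 256.]), array([362., 256.]), array([212., 256.]), array([199., 256.])]
-8 side-corners scene [array([413., 430.]), array([427., 440.])] wrist [array([347., 252.]), array([360., 252.]), array([214., 252.]), array([202., 252.])]
-4 side-corners scene [array([410., 436.]), array([424., 446.])] wrist [array([346., 248.]), array([358., 248.]), array([216., 248.]), array([204., 248.])]
0 side-corners scene [array([407., 443.]), array([421., 453.])] wrist [array([344., 245.]), array([356., 245.]), array([218., 245.]), array([206., 245.])]
4 side-corners scene [array([404., 449.]), array([417., 459.])] wrist [array([342., 241.]), array([354., 241.]), array([219., 241.]), array([207., 241.])]
-16 [281. 220.] [281. 347.]
-12 [281. 216.] [281. 341.]
-8 [281. 213.] [281. 335.]
-4 [281. 211.] [281. 330.]
0 [281. 208.] [281. 324.]
4 [281. 205.] [281. 319.]
```

View pics/o.png

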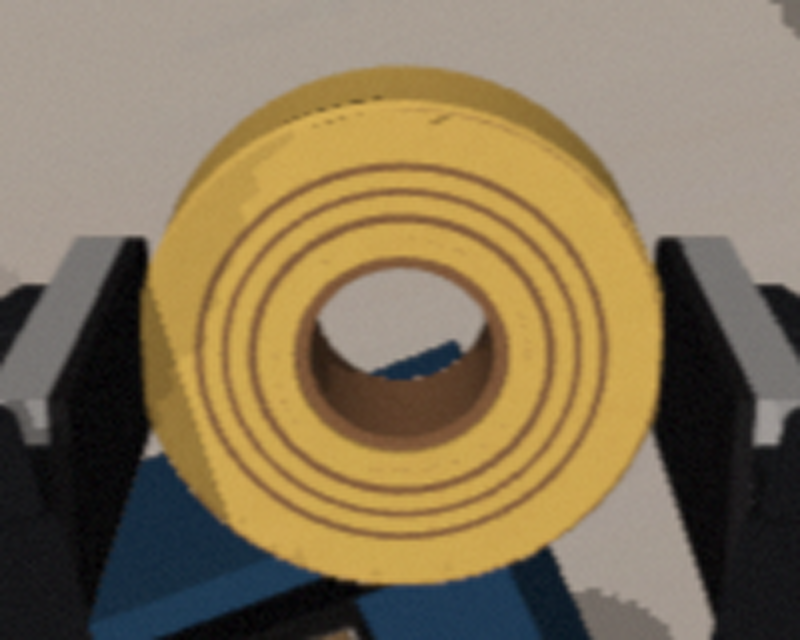

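The roll is held level. Its fingertips overlap it by about 5 mm and its bottom is about 4 mm below the TCP. I'll carry it over to the pocket.

Call:
{"fn": "apply_moves", "kwargs": {"plan": [{"tx": 10,"ty": 25,"tz": 0,"rx": 0,"ry": 0,"rz": 0,"jaw": -0.2},{"tx": 23,"ty": 62,"tz": 0,"rx": 0,"ry": 0,"rz": 0,"jaw": -0.2},{"tx": 37,"ty": 102,"tz": 0,"rx": 0,"ry": 0,"rz": 0,"jaw": -0.2},{"tx": 52,"ty": 142,"tz": 0,"rx": 0,"ry": 0,"rz": 0,"jaw": -0.2},{"tx": 67,"ty": 182,"tz": 0,"rx": 0,"ry": 0,"rz": 0,"jaw": -0.2},{"tx": 82,"ty": 222,"tz": 0,"rx": 0,"ry": 0,"rz": 0,"jaw": -0.2},{"tx": 95,"ty": 258,"tz": -10,"rx": 0,"ry": 0,"rz": 0.005,"jaw": -0.2},{"tx": 104,"ty": 282,"tz": -30,"rx": 0,"ry": 0,"rz": 0.01,"jaw": -0.2},{"tx": 107,"ty": 291.5,"tz": -55,"rx": 0,"ry": 0,"rz": 0.01,"jaw": -0.2},{"tx": 107,"ty": 291.5,"tz": -70,"rx": 0,"ry": 0,"rz": 0.01,"jaw": -0.2},{"tx": 107,"ty": 291.5,"tz": -70,"rx": 0,"ry": 0,"rz": 0.01,"jaw": -0.2},{"tx": 107,"ty": 291.5,"tz": -70,"rx": 0,"ry": 0,"rz": 0.01,"jaw": -0.2}]}}

```text
time_s: 8.45
position: [0.5482, 0.0935, 0.083]
tool_rot: [[-0.969, 0.249, -0.004], [0.249, 0.969, 0.001], [0.004, 0.0, -1.0]]
ft_force: [-0.6, -0.8, 0.3]
grip_width: 0.0525
```

```bash
python3 - <<'E'
from rig import env
from h import *
s=env.observe();print(s["time_s"],s["position"],s["grip_width"],s["tool_rot"])
d=env.get_image("wrist");im=d["image"];cv2.imwrite("pics/p.png",im[:,:,::-1])
e=env.get_image("scene");u,v=map(int,proj(e,s["position"]))
cv2.imwrite("pics/p2.png",cv2.resize(e["image"][max(0,v-60):v+60,u-60:u+60,::-1],None,fx=5,fy=5,interpolation=cv2.INTER_CUBIC))
E
```

```text
8.45 [0.548195   0.09353766 0.0830104 ] 0.05248786396808307 [[-9.68609196e-01  2.48562450e-01 -3.59638298e-03]
 [ 2.48559885e-01  9.68615847e-01  1.15068844e-03]
 [ 3.76953148e-03  2.20650865e-04 -9.99992871e-01]]
```

View pics/p.png

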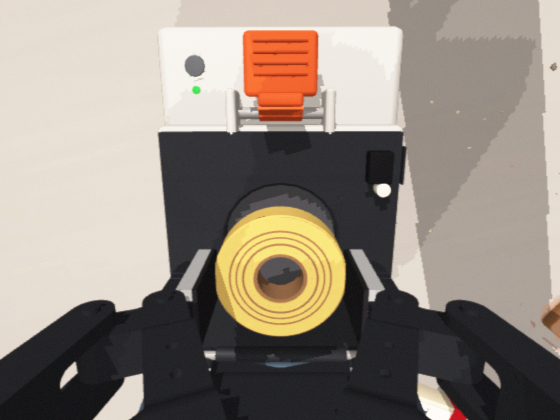

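View pics/p2.png

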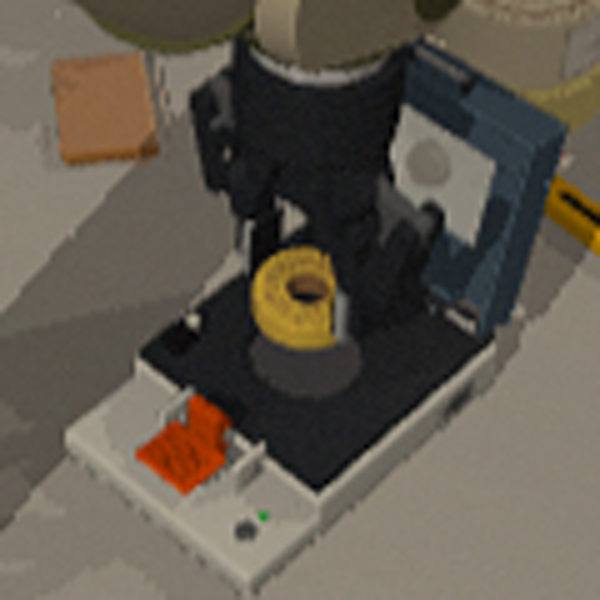

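```bash
python3 - <<'E'
from rig import env
from h import *
s=env.observe();d=env.get_image("wrist");R=s["tool_rot"];im=d["image"]
g=cv2.convertScaleAbs(im[130:240,200:360,::-1],alpha=4,beta=-40);cv2.imwrite("pics/q.png",cv2.resize(g,None,fx=5,fy=5,interpolation=cv2.INTER_CUBIC))
for y in(180,185,190):
  p=onz(d,280,y,.044);print(y,p,R.T@(p-s["position"]))
print("deck edge",R.T@(onz(d,281,129,.044)-s["position"]),"mid",onz(d,281.5,129,.044))
E
```

```text
180 [0.51938697 0.1005516  0.044     ] [ 0.03012572 -0.00035215  0.04007674]
185 [0.5219332  0.09989741 0.044     ] [ 0.02749679 -0.00035204  0.04007297]
190 [0.52449834 0.09923837 0.044     ] [ 0.02484834 -0.00035194  0.04006917]
deck edge [0.05587432 0.00014326 0.04011404] mid [0.49463362 0.10768011 0.044     ]
```

View pics/q.png

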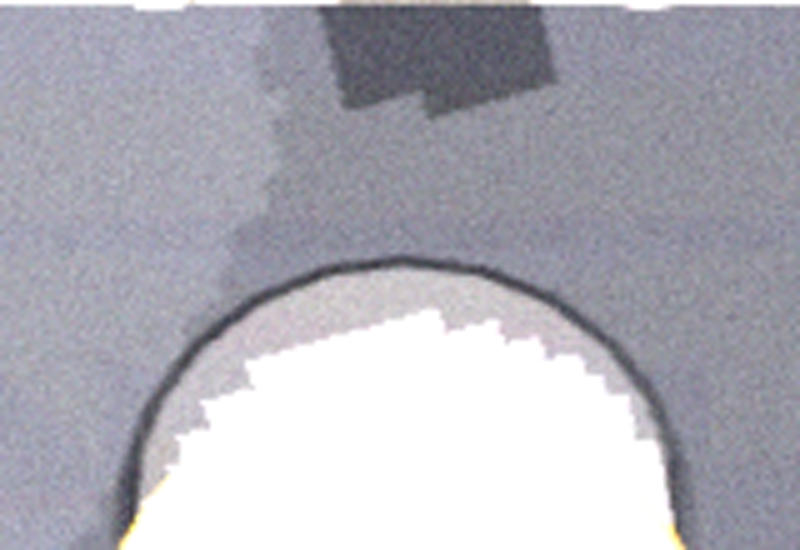

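Pocket rim front is at row 181.5, so the roll is within 1 mm of concentric. I'll lower it.

Call:
{"fn": "apply_moves", "kwargs": {"plan": [{"tx": 1,"ty": 0,"tz": -15,"rx": 0,"ry": 0,"rz": 0,"jaw": -0.2},{"tx": 1,"ty": 0,"tz": -28,"rx": 0,"ry": 0,"rz": 0,"jaw": -0.2},{"tx": 1,"ty": 0,"tz": -34,"rx": 0,"ry": 0,"rz": 0,"jaw": -0.2},{"tx": 1,"ty": 0,"tz": -38,"rx": 0,"ry": 0,"rz": 0,"jaw": -0.2},{"tx": 1,"ty": 0,"tz": -40.5,"rx": 0,"ry": 0,"rz": 0,"jaw": -0.2},{"tx": 1,"ty": 0,"tz": -41.5,"rx": 0,"ry": 0,"rz": 0,"jaw": -0.2},{"tx": 1,"ty": 0,"tz": -41.5,"rx": 0,"ry": 0,"rz": 0,"jaw": -0.2}]}}

```text
time_s: 9.3
position: [0.5499, 0.0933, 0.0429]
tool_rot: [[-0.969, 0.249, -0.0], [0.249, 0.969, 0.001], [0.001, 0.001, -1.0]]
ft_force: [0.6, 0.1, -0.6]
grip_width: 0.0521
```

```bash
python3 - <<'E'
from rig import env
from h import *
s=env.observe();print(s["time_s"],s["position"],s["ft_force"])
d=env.get_image("wrist");im=d["image"];cv2.imwrite("pics/r.png",im[:,:,::-1])
E
```

```text
9.3 [0.54988172 0.09332623 0.0429229 ] [ 0.56363214  0.11456944 -0.56294147]
```

View pics/r.png

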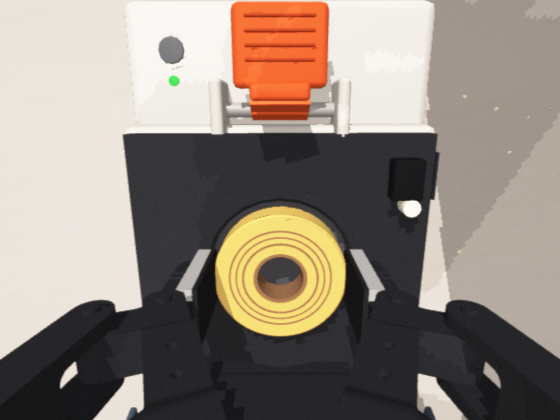

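The roll is inside the pocket with no contact force. I'll lower it slightly, open and lift.

Call:
{"fn": "apply_moves", "kwargs": {"plan": [{"tx": -0.5,"ty": 0,"tz": -1.5,"rx": 0,"ry": 0,"rz": 0,"jaw": -0.2},{"tx": -0.5,"ty": 0,"tz": -2,"rx": 0,"ry": 0,"rz": 0,"jaw": -0.2},{"tx": -0.5,"ty": 0,"tz": -2,"rx": 0,"ry": 0,"rz": 0,"jaw": 0.35},{"tx": -0.5,"ty": 0,"tz": -2,"rx": 0,"ry": 0,"rz": 0,"jaw": 0.5},{"tx": -0.5,"ty": 0,"tz": -1,"rx": 0,"ry": 0,"rz": 0,"jaw": 0.7},{"tx": -0.5,"ty": 0,"tz": 5,"rx": 0,"ry": 0,"rz": 0,"jaw": 1},{"tx": -0.5,"ty": 0,"tz": 20,"rx": 0,"ry": 0,"rz": 0,"jaw": 1},{"tx": -0.5,"ty": 0,"tz": 45,"rx": 0,"ry": 0,"rz": 0,"jaw": 1},{"tx": -0.5,"ty": 0,"tz": 60,"rx": 0,"ry": 0,"rz": 0,"jaw": 1}]}}

```text
time_s: 10.25
position: [0.5499, 0.0934, 0.105]
tool_rot: [[-0.969, 0.249, 0.002], [0.249, 0.969, 0.001], [-0.002, 0.001, -1.0]]
ft_force: [-0.6, -0.4, -0.3]
grip_width: 0.0854
```

```bash
python3 - <<'E'
from rig import env
from h import *
s=env.observe();print(s["time_s"],s["position"],s["ft_force"])
d=env.get_image("wrist");im=d["image"];cv2.imwrite("pics/s.png",im[:,:,::-1])
E
```

```text
10.25 [0.5498805  0.09337891 0.10501216] [-0.55364106 -0.40918999 -0.29366179]
```

View pics/s.png

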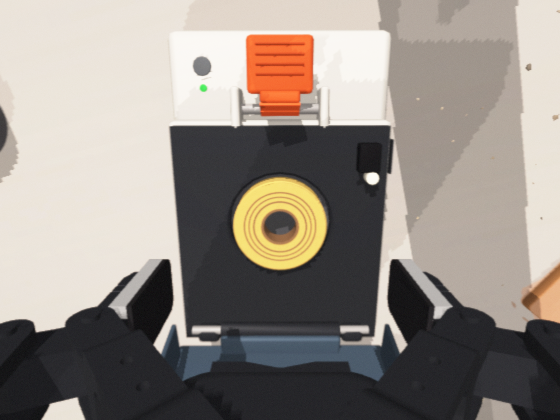

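The gold roll is at (280,222), concentric in the pocket and let go. I'll go up and over behind the cover with the jaws shut.

Call:
{"fn": "apply_moves", "kwargs": {"plan": [{"tx": 0,"ty": 0,"tz": 35,"rx": 0,"ry": 0,"rz": 0,"jaw": -1},{"tx": 0,"ty": 0,"tz": 75,"rx": 0,"ry": 0,"rz": 0,"jaw": -1},{"tx": 0,"ty": 0,"tz": 112,"rx": 0,"ry": 0,"rz": 0,"jaw": -1},{"tx": 10,"ty": -2,"tz": 120,"rx": 0,"ry": 0,"rz": 0,"jaw": -1},{"tx": 45,"ty": -11,"tz": 120,"rx": 0,"ry": 0,"rz": 0,"jaw": -1},{"tx": 85,"ty": -22,"tz": 120,"rx": 0,"ry": 0,"rz": 0,"jaw": -1},{"tx": 120,"ty": -31,"tz": 120,"rx": 0,"ry": 0,"rz": 0,"jaw": -1},{"tx": 137,"ty": -35,"tz": 120,"rx": 0,"ry": 0,"rz": 0,"jaw": -1},{"tx": 137,"ty": -35,"tz": 120,"rx": 0,"ry": 0,"rz": 0,"jaw": -1}]}}

```text
time_s: 11.2
position: [0.689, 0.0575, 0.2252]
tool_rot: [[-0.968, 0.25, 0.004], [0.25, 0.968, 0.001], [-0.004, 0.002, -1.0]]
ft_force: [-0.0, 1.2, -0.6]
grip_width: 0.0003
```

```bash
python3 - <<'E'
from rig import env
from h import *
s=env.observe();print(s["time_s"],s["position"],s["ft_force"],s["q"])
d=env.get_image("wrist");im=d["image"];cv2.imwrite("pics/t.png",im[:,:,::-1])
e=env.get_image("scene");cv2.imwrite("pics/t2.png",e["image"][:,:,::-1])
E
```

```text
11.2 [0.68902704 0.05751652 0.22518313] [-0.03573774  1.1982949  -0.62387338] [-5.03708777e+00  3.69479225e+01  4.87924900e+01  6.49907069e-02
  9.40393276e+01 -8.05704860e+01]
```

View pics/t.png

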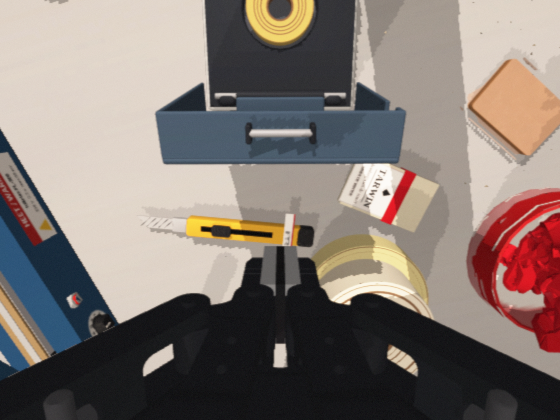

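View pics/t2.png

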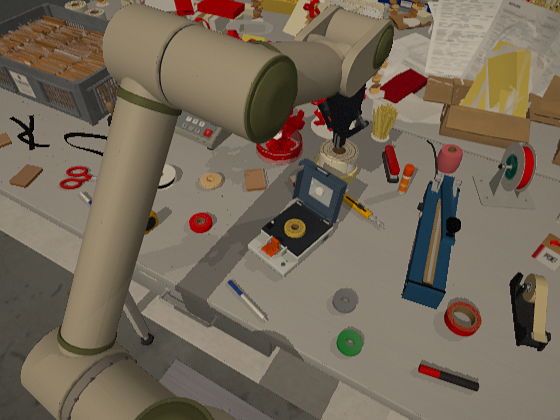

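The picture shows the paper-roll stand at (375,310) close below the hand. I'll triangulate it before descending.

```bash
python3 - <<'E'
import pickle
from h import *
a=pickle.load(open("h_scene.pkl","rb"));b=pickle.load(open("h_top.pkl","rb"))
p=tri(a,(340,150),b,(277,99));print(p)
o=np.array([.5495,.093]);f=np.array([.9686,-.2487]);l=np.array([.2487,.9686])
print("local",f@(p[:2]-o),l@(p[:2]-o))
for q in((300,100),(277,125),(277,80),(255,103)):
  for z in(.05,p[2]):
    w=onz(b,*q,z)[:2]-o;print(q,z,f@w,l@w)
cv2.imwrite("pics/u.png",cv2.resize(a["image"][100:250,260:400,::-1],None,fx=4,fy=4));cv2.imwrite("pics/u2.png",cv2.resize(b["image"][60:190,220:340,::-1],None,fx=5,fy=5))
E
```

```text
[0.8417023  0.10595643 0.08219662]
local 0.2798048882407303 0.08522030698032693
(300, 100) 0.05 0.3016049283396287 0.0290483751653188
(300, 100) 0.08219661521133943 0.2915816507541884 0.028907099962777013
(277, 125) 0.05 0.21978439401710018 0.0705203577006283
(277, 125) 0.08219661521133943 0.21201476049891405 0.06923678871851346
(277, 80) 0.05 0.33716453809974534 0.10287573965378323
(277, 80) 0.08219661521133943 0.32616181563248753 0.10070098222873987
(255, 103) 0.05 0.26111705701531185 0.1430382370818837
(255, 103) 0.08219661521133943 0.2522089670995844 0.13975725400328795
```

View pics/u2.png

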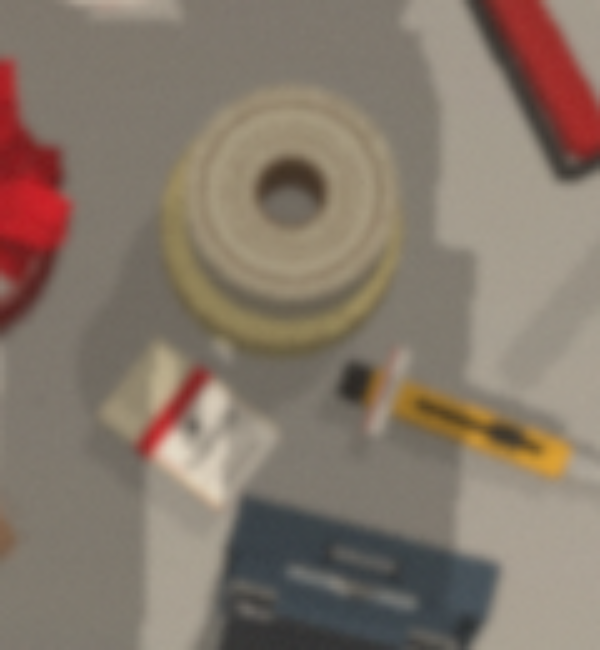

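View pics/u.png

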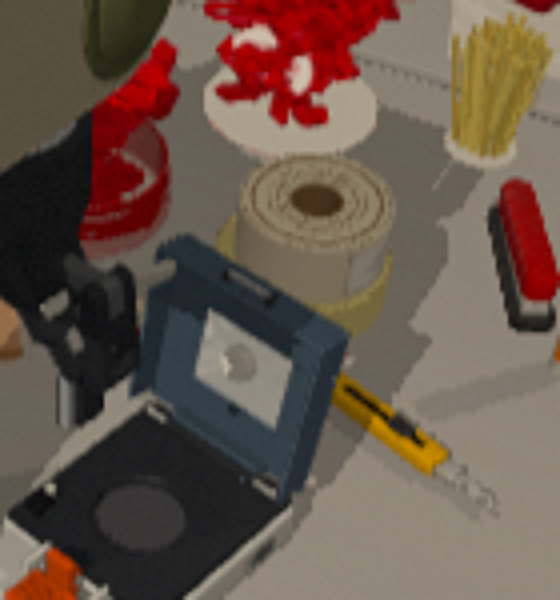

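The stand's top is about 85 mm high and over 210 mm behind the origin, so it is clear. I'll descend behind the cover and start pushing it forward.

Call:
{"fn": "apply_moves", "kwargs": {"plan": [{"tx": 0,"ty": 0,"tz": -30,"rx": 0,"ry": 0,"rz": 0,"jaw": -1},{"tx": 0,"ty": 0,"tz": -58,"rx": 0,"ry": 0,"rz": 0,"jaw": -1},{"tx": 0,"ty": 0,"tz": -73,"rx": 0,"ry": 0,"rz": 0,"jaw": -1},{"tx": -14,"ty": 3.5,"tz": -73,"rx": 0,"ry": 0,"rz": 0,"jaw": -1},{"tx": -28,"ty": 7,"tz": -73,"rx": 0,"ry": 0,"rz": 0,"jaw": -1},{"tx": -38,"ty": 10,"tz": -73,"rx": 0,"ry": 0,"rz": 0,"jaw": -1},{"tx": -48,"ty": 12,"tz": -72,"rx": 0,"ry": 0,"rz": 0,"jaw": -1},{"tx": -55,"ty": 14,"tz": -70,"rx": 0,"ry": 0,"rz": 0,"jaw": -1},{"tx": -62,"ty": 16,"tz": -68,"rx": 0,"ry": 0,"rz": 0,"jaw": -1},{"tx": -69,"ty": 18,"tz": -67,"rx": 0,"ry": 0,"rz": 0,"jaw": -1},{"tx": -76,"ty": 19.5,"tz": -66,"rx": 0,"ry": 0,"rz": 0,"jaw": -1}]}}

```text
time_s: 12.4
position: [0.6107, 0.0782, 0.1606]
tool_rot: [[-0.969, 0.249, 0.004], [0.249, 0.969, 0.001], [-0.004, 0.002, -1.0]]
ft_force: [0.6, 0.4, -0.9]
grip_width: 0.0001
```

```bash
python3 - <<'E'
from rig import env
from h import *
s=env.observe();print(s["time_s"],s["position"],s["ft_force"])
o=np.array([.5495,.093]);w=s["position"][:2]-o;print("local",w@[.9686,-.2487],w@[.2487,.9686])
e=env.get_image("scene");cv2.imwrite("pics/v.png",cv2.resize(e["image"][100:280,220:400,::-1],None,fx=3,fy=3))
E
```

```text
12.4 [0.61071077 0.07823835 0.16056868] [ 0.62988047  0.39563381 -0.94851916]
local 0.06295997323617653 0.0009249821386214885
```

View pics/v.png

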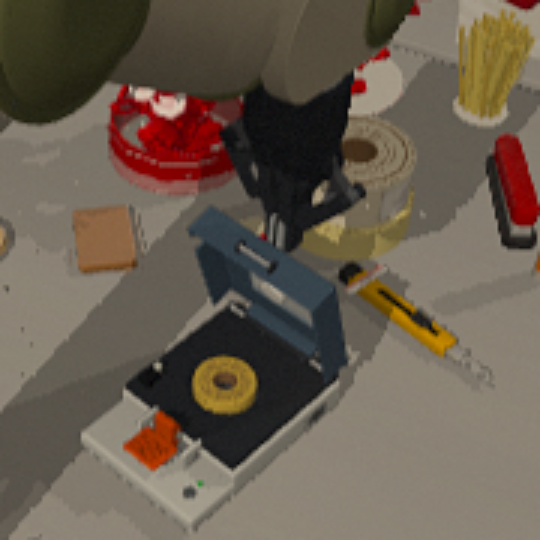

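The cover at (270,290) in the crop is leaning forward and following the fingers. I'll continue along the arc.

Call:
{"fn": "apply_moves", "kwargs": {"plan": [{"tx": -8,"ty": 2,"tz": -2,"rx": 0,"ry": 0,"rz": 0,"jaw": -1},{"tx": -15.5,"ty": 4,"tz": -4,"rx": 0,"ry": 0,"rz": 0,"jaw": -1},{"tx": -24,"ty": 6,"tz": -8,"rx": 0,"ry": 0,"rz": 0,"jaw": -1},{"tx": -33,"ty": 8.5,"tz": -12,"rx": 0,"ry": 0,"rz": 0,"jaw": -1},{"tx": -41,"ty": 10.5,"tz": -17,"rx": 0,"ry": 0,"rz": 0,"jaw": -1},{"tx": -49.5,"ty": 12.5,"tz": -23,"rx": 0,"ry": 0,"rz": 0,"jaw": -1},{"tx": -55,"ty": 14,"tz": -28,"rx": 0,"ry": 0,"rz": 0,"jaw": -1},{"tx": -60,"ty": 15.5,"tz": -33,"rx": 0,"ry": 0,"rz": 0,"jaw": -1},{"tx": -65,"ty": 17,"tz": -38,"rx": 0,"ry": 0,"rz": 0,"jaw": -1},{"tx": -70,"ty": 18,"tz": -44,"rx": 0,"ry": 0,"rz": 0,"jaw": -1},{"tx": -78,"ty": 20,"tz": -56,"rx": 0,"ry": 0,"rz": 0,"jaw": -1},{"tx": -85,"ty": 22,"tz": -68,"rx": 0,"ry": 0,"rz": 0,"jaw": -1}]}}

```text
time_s: 13.65
position: [0.5247, 0.1006, 0.0923]
tool_rot: [[-0.969, 0.248, 0.005], [0.248, 0.969, 0.001], [-0.004, 0.002, -1.0]]
ft_force: [0.9, -0.7, 0.7]
grip_width: 0.0001
```

```bash
python3 - <<'E'
from rig import env
from h import *
s=env.observe();print(s["time_s"],s["position"],s["ft_force"])
o=np.array([.5495,.093]);w=s["position"][:2]-o;print("local",w@[.9686,-.2487],w@[.2487,.9686])
e=env.get_image("scene");cv2.imwrite("pics/w.png",cv2.resize(e["image"][100:280,220:400,::-1],None,fx=3,fy=3))
E
```

```text
13.65 [0.52470602 0.10058117 0.09225534] [ 0.91004863 -0.66453756  0.74113932]
local -0.025900889646955836 0.0011768545081275207
```

View pics/w.png

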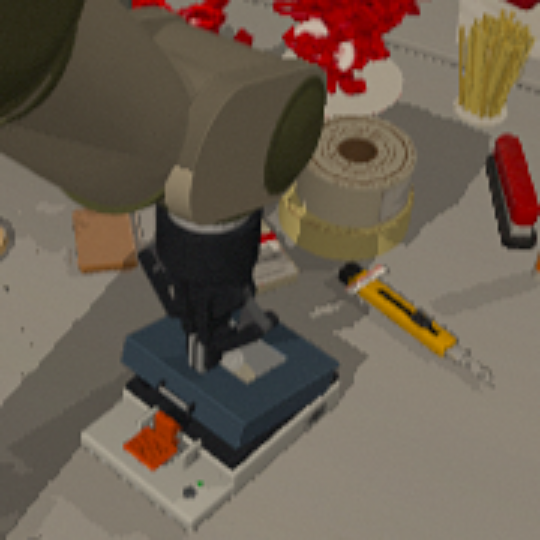

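The cover is about 15° from shut. I'll finish the swing and press.

Call:
{"fn": "apply_moves", "kwargs": {"plan": [{"tx": -5,"ty": 1,"tz": -6,"rx": 0,"ry": 0,"rz": 0,"jaw": -1},{"tx": -10,"ty": 2,"tz": -12,"rx": 0,"ry": 0,"rz": 0,"jaw": -1},{"tx": -15,"ty": 3,"tz": -18,"rx": 0,"ry": 0,"rz": 0,"jaw": -1},{"tx": -18,"ty": 4,"tz": -23,"rx": 0,"ry": 0,"rz": 0,"jaw": -1},{"tx": -20,"ty": 4.5,"tz": -25,"rx": 0,"ry": 0,"rz": 0,"jaw": -1},{"tx": -20,"ty": 4.5,"tz": -26.5,"rx": 0,"ry": 0,"rz": 0,"jaw": -1},{"tx": -20,"ty": 4.5,"tz": -28,"rx": 0,"ry": 0,"rz": 0,"jaw": -1},{"tx": -20,"ty": 4.5,"tz": -28,"rx": 0,"ry": 0,"rz": 0,"jaw": -1}]}}

```text
time_s: 14.5
position: [0.5035, 0.1053, 0.0653]
tool_rot: [[-0.969, 0.248, 0.004], [0.248, 0.969, 0.001], [-0.004, 0.002, -1.0]]
ft_force: [-6.5, -1.4, 31.8]
grip_width: -0.0001
```

```bash
python3 - <<'E'
from rig import env
from h import *
s=env.observe();print(s["time_s"],s["position"],s["ft_force"])
o=np.array([.5495,.093]);w=s["position"][:2]-o;print("local",w@[.9686,-.2487],w@[.2487,.9686])
e=env.get_image("scene");cv2.imwrite("pics/x.png",cv2.resize(e["image"][150:280,220:380,::-1],None,fx=4,fy=4))
E
```

```text
14.5 [0.50347901 0.10534817 0.06534949] [-6.50447733 -1.40697666 31.75104379]
local -0.04764692034468021 0.0005150168980963659
```

View pics/x.png

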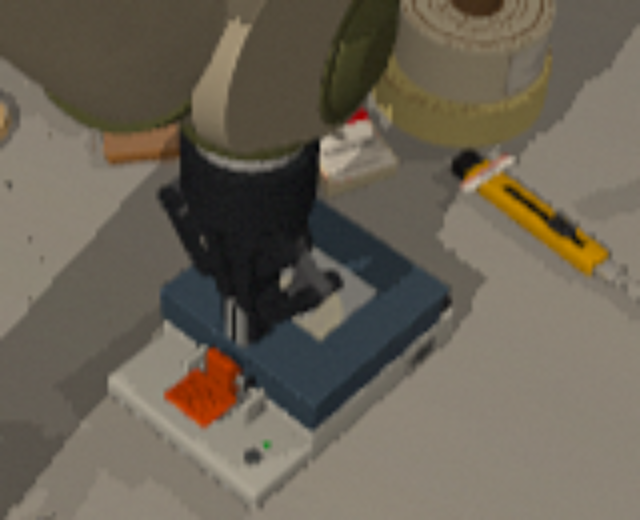

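At 31.8 N the cover sits at its shut height and looks shut in the picture. I'll back off and check that it stays.

Call:
{"fn": "apply_moves", "kwargs": {"plan": [{"tx": 0,"ty": 0,"tz": 2,"rx": 0,"ry": 0,"rz": 0,"jaw": -1},{"tx": 0,"ty": 0,"tz": 8,"rx": 0,"ry": 0,"rz": 0,"jaw": -1},{"tx": 0,"ty": 0,"tz": 30,"rx": 0,"ry": 0,"rz": 0,"jaw": -1},{"tx": -20,"ty": 5,"tz": 75,"rx": 0,"ry": 0,"rz": 0,"jaw": -1},{"tx": -45,"ty": 10,"tz": 120,"rx": 0,"ry": 0,"rz": 0,"jaw": -1},{"tx": -80,"ty": 15,"tz": 150,"rx": 0,"ry": 0,"rz": 0,"jaw": -1},{"tx": -110,"ty": 15,"tz": 160,"rx": 0,"ry": 0,"rz": 0,"jaw": -1},{"tx": -110,"ty": 15,"tz": 160,"rx": 0,"ry": 0,"rz": 0,"jaw": -1},{"tx": -110,"ty": 15,"tz": 160,"rx": 0,"ry": 0,"rz": 0,"jaw": -1},{"tx": -110,"ty": 15,"tz": 160,"rx": 0,"ry": 0,"rz": 0,"jaw": -1},{"tx": -110,"ty": 15,"tz": 160,"rx": 0,"ry": 0,"rz": 0,"jaw": -1},{"tx": -110,"ty": 15,"tz": 160,"rx": 0,"ry": 0,"rz": 0,"jaw": -1}]}}

```text
time_s: 15.75
position: [0.3939, 0.1202, 0.2247]
tool_rot: [[-0.969, 0.248, 0.003], [0.248, 0.969, 0.001], [-0.002, 0.001, -1.0]]
ft_force: [-1.2, -0.3, -0.5]
grip_width: -0.0002
```

```bash
python3 - <<'E'
from rig import env
from h import *
s=env.observe();print(s["time_s"],s["position"],s["ft_force"])
e=env.get_image("scene");cv2.imwrite("pics/y.png",cv2.resize(e["image"][120:300,190:430,::-1],None,fx=3,fy=3))
w=env.get_image("wrist");cv2.imwrite("pics/y2.png",w["image"][:,:,::-1])
E
```

```text
15.75 [0.3938861  0.12022943 0.22470799] [-1.24096993 -0.31029674 -0.47475561]
```

View pics/y.png

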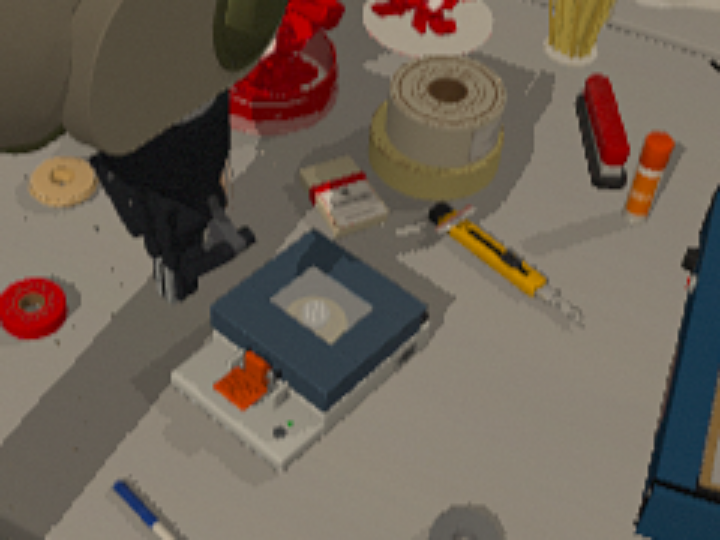

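View pics/y2.png

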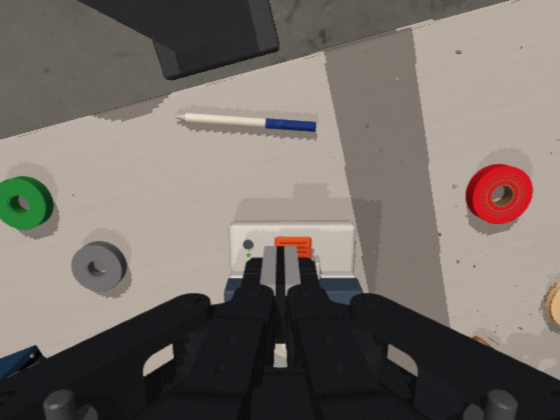

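The scene view shows the cover flat and shut at (320,310) in the crop more than a second after release. The roll is visible through its window. I'll compare it numerically with the first picture and hand in.

```bash
python3 - <<'E'
from rig import env
from h import *
e=env.get_image("scene")["image"]
b=cv2.imread("pics/a_scene.png")[:,:,::-1].copy()
for n,i in(("before",b),("now",e)):
    c=max(blobs(i,(95,60,20),(125,255,200),(245,190,345,270),100),key=cv2.contourArea)
    print(n,cv2.contourArea(c),cv2.approxPolyDP(cv2.convexHull(c),4,True)[:,0].tolist())
    for nm,lo,hi,bx in(("red",(0,150,60),(8,255,255),(180,205,220,240)),("measure",(15,150,80),(30,255,255),(125,200,165,240))):
        k=blobs(i,lo,hi,bx); print(nm,[np.round(cv2.minAreaRect(q)[0],1).tolist() for q in k])
s=env.observe();print(s["time_s"])
env.close_job()
E
```

```text
before 2241.0 [[294, 197], [331, 222], [298, 256], [260, 224]]
red [[200.0, 222.5]]
measure [[145.2, 220.7]]
now 2247.0 [[294, 197], [331, 222], [298, 256], [260, 224]]
red [[200.1, 223.0]]
measure [[145.1, 220.7]]
15.9
the job is handed in; nothing more can be done
```

The gold roll is in the printer and the cover is shut; I handed the job in at 15.9 s. I pressed the orange latch and the cover sprang fully open. I then laid the roll flat in the pocket, let go, swung the cover down from behind and pressed it shut.

**Final checks:**
- **Cover:** More than 1 s after the arm left it, its corners were at the same pixels as in the first picture, so it is latched.
- **Roll:** It sat concentric in the pocket before closing, and it shows through the cover's window now.
- **Red roll and tape measure:** Both are within a pixel of where they started.
- **Gift tags and biscuit pack:** The arm never went near the table there, and they look undisturbed in the pictures. I did not measure them.

**Anything off:**
- **Forces:** The closing press read 31.8 N when the arm was stopped, under the 40 N limit but well above the 6 N needed. The peak in between was not recorded.
- **Camera disagreement:** The top and wrist cameras differed by about 4 mm on the pocket's position. I used the distance from the roll to the pocket, where they agreed to about 1.5 mm.
- **Refused call:** My first move call was refused, and nothing moved.

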